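Locate a mould plate against two dowels and the end stop

ROBOT

A 6-joint arm with a two-finger parallel gripper is mounted at the origin on the work surface. World frame = base frame: x ahead of the robot, y to its left, z up, the work surface at z = 0. Lengths are in mm, angles in rad, forces in N, time in s.
With the tool pointing down it reaches from about 300 to 875 mm from the base axis. Payload 6.4 kg.
Tool frame: the origin (TCP) lies at the very end of the fingers, on their centre line; the grasp point (between the pads) lies 19 mm behind it; y points along the fingers, x is the direction in which the jaws open and shut, and the axes are right-handed (so a half turn about y gives the same grasp; the last joint's range is limited). The gripper opens to 88 mm and grips with 3 to 60 N. Pads are 18 mm wide; open, the fingers measure 123 mm over their backs; the gripper's body (75 mm by 187 mm) begins 45 mm behind the grasp point.
Start: joints at [-0.206, 0.181, 1.607, -0, 1.354, -0.206], TCP at [575.014, 0.015, 238.714] pointing down, gripper open.
Joint ranges: [-2.99, 2.99], [-0.89, 2.07], [0.3, 2.58], [-1.14, 4.28], [0, 2.63], [-3.12, 3.12]. Speed limits (rad/s): [2.57, 2.57, 3.01, 3.14, 3.14, 3.14].

INTERFACE

Orientations are given as a rotation vector (axis times angle).
In Python, from cell import read_state, camera, camera_params, job_done gives the robot as it stands. The module is installed in compiled form; this text tells all that it offers.
- The arm moves only by the tool play_rows, never from a script. Its argument "commands" is a list of rows, each a list of 5 numbers: the shift along the tool's x, y, z in mm, then the turn about the tool's y in rad, then the finger opening in mm, from 0 to 88.1. A call has 1 to 10 rows; each row is the pose to reach, as a shift and turn from the pose measured when the call began, along the tool's axes at that moment; what a row does not reach only later rows make up. A row lasts 1/12 s, in which the tool goes at most 41.7 mm and 7.16 degrees, less where a joint would pass 70% of its speed; a pose out of reach is approached as far as the arm can. A call with a gripper value outside its range is refused whole. The fingers move at their own pace and stop on an object; "newtons" is the grip in N (left out, the last holds). Time passes only in rows, so rows that repeat a pose let the fingers close. It gives the time, the measured TCP pose, the force and the opening at its end, in the units of the state.
- read_state(): the state, without advancing time (a new reading comes with each control period).
- camera(name): name is "scene" or "side" or "wrist"; returns (picture, depth): 400x640x3 uint8, red, green, blue; 400x640 float32, mm along the optical axis (not along the pixel's ray), 0 where there is no reading.
- camera_params(name): a dict with "camera_matrix" (3x3 intrinsics, pixels), "T" (4x4, takes a point from camera to world coordinates); the wrist camera has in their place "hand_eye" (4x4, takes a point from camera to tool coordinates, whose origin is the TCP and whose axes are the tool frame's). Camera axes: x right, y up, looking along -z (the intrinsics and any distortion apply to the point x, -y, -z); pixel columns grow to the right and rows downward; lengths in mm; the calibration is good to about 2 mm. A picture is of the moment at which its call begins: read the wrist's pose just before it. camera_params takes no time and is no camera call.
- job_done(): hands the job in, once; it reports no verdict.
The state is a dict: "clock": time; "joint_pos": joint angles; "dq": joint speeds; "effort": joint torques, N m; "eef_pos": TCP position; "eef_rot": TCP orientation; "contact_force": force on the tool from outside, world axes, zero at the start; "wrist_torque": the same for the moment, N m; "opening": finger opening in mm.
Only numpy, scipy, OpenCV 4.12 (cv2) and the standard library are available. Lean on these libraries where they do the work, as an engineer would, in place of code of your own. Each camera call takes 0.05 s, during which the arm holds its last target.

TASK

Carry the mould plate by its orange handle onto the dark locating bed and lay it flat, brass-marked edge towards the two steel dowels. Press it with about a kilo and a half of push, first square against both dowels together, then along them against the red end stop, and leave it lying there fully home on all three. Ease it up: two kilos on a dowel or the stop is too much. Leave everything else on the bench alone.

Things in the scene. Friction and masses are not known exactly. Their poses are not given: they have to be found in the camera images.
- plate: Mould plate to be loaded: bare aluminium slab 100 (its x) x 140 (its y) x 20 mm, 0.6 to 0.95 kg, with four dark round cavities and an orange bar handle across its middle. Origin: centre of its underside; z up. Its locating edge is the long edge at +x, marked by a brass-coloured strip on top and side.
- plate_handle (a point): Centre of the orange handle bar, 45 mm above the plate's underside. The bar is 70 mm long along the plate's y, 14 mm wide along its x, 14 mm tall (38 to 52 mm above the underside); there is an 18 mm gap under it between its two feet, the feet being 12 mm wide.
- plate_edge_left (a point): Point on the face of the brass-marked edge, at mid height: plate x = +50, y = +60 mm.
- plate_edge_right (a point): Point on the face of the brass-marked edge, at mid height: plate x = +50, y = -60 mm.
- plate_end_left (a point): Middle of the plate's +y end face: plate x = 0, y = +70 mm, at mid height.
- plate_end_right (a point): Middle of the plate's -y end face: plate x = 0, y = -70 mm, at mid height.
- bed: Fixed dark steel locating bed 200 (x) x 270 (y) mm, 15 mm high, flat on top; its oiled top, the dowels, the stop and the plate slide easily on one another (friction about 0.25). Origin: centre of its underside, z up. The two dowels stand on its +x side, their nearest faces on the line x = +67 mm; a plate fully home therefore has its centre at x = +17 mm, and at y = +17 mm when the end stop is on the +y side or y = -17 mm when it is on the -y side.
- dowel_left: Fixed bright steel dowel, 16 mm diameter, 32 mm tall, at x = +75, y = +40 mm of the bed. Origin: centre of its foot, on the bed's top. Dowels are slim and bend if pushed with more than 20 N.
- dowel_right: The other dowel, alike, at x = +75, y = -40 mm of the bed.
- end_stop: Fixed red end stop block 30 (x) x 16 (y) x 32 mm tall, standing on the bed with its axes along the bed's, at x = +17 mm and y = +95 or -95 mm of the bed: which of the two differs from day to day. Its contact face is the one towards the bed's middle, 8 mm from its centre. Its setting is lost if it is pushed with more than 20 N. Origin: centre of its foot. The seat it does not use holds only a flush brass plug (nothing to strike).
- bush0: Black rubber-like flanged bush, 44 mm wide, 32 mm tall; bystander.
- bush1: Another such bush; bystander.
- bush2: Another such bush; bystander.
- mould_half: Steel mould block 80 x 100 x 35 mm, 1.4 kg; bystander.
- scraper: Scraper lying on the bench, some 260 mm long; bystander.
- brush: Brush lying on the bench; bystander.
- spray: Blue can 60 mm wide, 170 mm tall; bystander.
There are look-alikes about, which are no part of the job. What is shaped like the plate but blue, green or purple is not meant.

How it is judged:
By the outcome, as a careful person would: the job done as asked, in the order asked, and still so for the second after the job is handed in, with the robot touching nothing.
It also fails if it takes over 72 s, if anything falls off the work surface, if the arm or the gripper's body presses on something with over 40 N, if the wrist force passes 120 N, or if a joint passes its speed limit or range.

## Working session

There is one attempt and no reset: what is moved stays moved. The work goes in short steps, Python scripts to look and compute and a tool call to move; the robot and the scene stay as the last step left them, time stands still between calls to the robot, and variables do not carry over. Pictures are saved under pics/ and viewed, and the job is handed in when it is done.

Besides the shell and the picture viewer there is one more tool, called after "Call:" in YAML: its name, and indented under it one key for each argument. play_rows: Moves the arm, as the interface text tells. Its arguments: {"type":"object","properties":{"commands":{"type":"array","items":{"type":"array","items":{"type":"number"}}},"newtons":{"type":"number"}},"required":["commands"]}

```bash
mkdir -p pics
cat > h.py <<'E'
import numpy as np, cv2
from cell import read_state, camera, camera_params
from scipy.spatial.transform import Rotation as R
def save(n,im): cv2.imwrite(f'pics/{n}.png',cv2.cvtColor(im,cv2.COLOR_RGB2BGR))
def campose(name,st=None):
    p=camera_params(name)
    if 'T' in p: return p, np.array(p['T'])
    T=np.eye(4);T[:3,:3]=R.from_rotvec(st['eef_rot']).as_matrix();T[:3,3]=st['eef_pos']
    return p, T@np.array(p['hand_eye'])
def ray_plane(p,T,uv,z):
    K=np.array(p['camera_matrix']);d=np.array(p.get('distortion',p.get('dist',np.zeros(5))),float)
    q=cv2.undistortPoints(np.array(uv,float).reshape(-1,1,2),K,d).reshape(-1,2)
    dirs=np.c_[q[:,0],-q[:,1],-np.ones(len(q))]@T[:3,:3].T
    o=T[:3,3]; s=(z-o[2])/dirs[:,2]
    return o+dirs*s[:,None]
def pts_from_depth(p,T,depth):
    K=np.array(p['camera_matrix']);h,w=depth.shape
    u,v=np.meshgrid(np.arange(w),np.arange(h))
    x=(u-K[0,2])/K[0,0]*depth;y=(v-K[1,2])/K[1,1]*depth
    P=np.stack([x,-y,-depth],-1)
    return P@T[:3,:3].T+T[:3,3]
E
python3 - <<'E'
from h import *
st=read_state();print(st)
for n in ['scene','side','wrist']:
    p=camera_params(n);print(n,p)
    im,d=camera(n);save(n+'0',im);np.savez(f'{n}0.npz',im=im,d=d)
E
```

```text
{'clock': 0.0, 'joint_pos': array([-2.06323052e-01,  1.81494686e-01,  1.60799356e+00, -1.02873083e-05,
        1.35378703e+00, -2.06294058e-01]), 'dq': array([ 4.31861199e-04, -5.42005993e-05, -6.57225549e-04,  9.23763000e-04,
        2.15502056e-03, -3.29801844e-04]), 'effort': array([-5.85923790e-04, -4.33866942e+01, -3.41848969e+01,  7.00952648e-02,
        3.87157314e-02, -1.54040990e-04]), 'eef_pos': array([5.74474077e+02, 1.11129902e-01, 2.37843179e+02]), 'eef_rot': array([-1.57046109e+00,  1.31608665e-03,  1.27403749e-03]), 'contact_force': array([ 0.23966831, -0.89403446, -0.22721773]), 'wrist_torque': array([-0.00847746, -0.01289338, -0.02586533]), 'opening': 88.1900838896596}
scene {'camera_matrix': array([[384.19752921,   0.        , 317.97184975],
       [  0.        , 384.19752921, 204.83534236],
       [  0.        ,   0.        ,   1.        ]]), 'T': array([[-8.70782844e-01, -3.26360800e-01,  3.67730698e-01,
         1.03466170e+03],
       [ 4.91282972e-01, -5.47972112e-01,  6.77028512e-01,
         7.48260862e+02],
       [-1.94493995e-02,  7.70204644e-01,  6.375002
[... 478 characters left out ...]
   [ 4.18516713e-03,  6.46646032e-01,  7.62778732e-01,
         1.15685390e+03],
       [ 0.00000000e+00,  0.00000000e+00,  0.00000000e+00,
         1.00000000e+00]])}
wrist {'camera_matrix': array([[325.79468663,   0.        , 319.76502473],
       [  0.        , 325.79468663, 203.26080175],
       [  0.        ,   0.        ,   1.        ]]), 'hand_eye': array([[ 9.99999994e-01, -3.74713003e-05,  1.04730045e-04,
        -4.62463788e-02],
       [ 1.10989179e-04,  2.74006383e-01, -9.61727867e-01,
        -1.45339348e+02],
       [ 7.34049290e-06,  9.61727872e-01,  2.74006385e-01,
         7.04470124e+01],
       [ 0.00000000e+00,  0.00000000e+00,  0.00000000e+00,
         1.00000000e+00]])}
```

View pics/scene0.png

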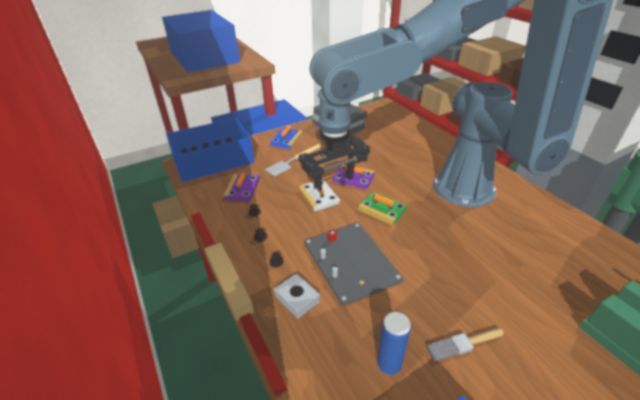

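View pics/side0.png

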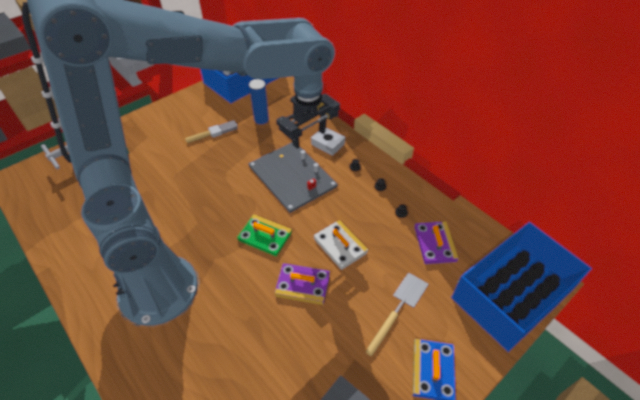

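View pics/wrist0.png

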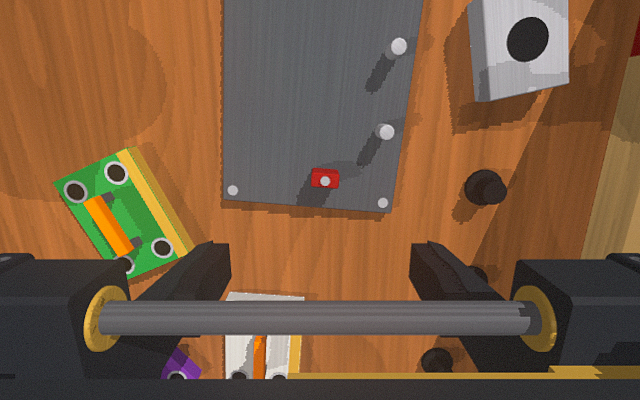

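Run:
```python
from h import *
a=np.load('side0.npz');im=a['im']
c=im[205:285,290:390];c2=im[135:215,240:340]
save('crop_side',np.hstack([cv2.resize(c,None,fx=4,fy=4,interpolation=cv2.INTER_CUBIC),cv2.resize(c2,None,fx=4,fy=4,interpolation=cv2.INTER_CUBIC)]))
p,T=campose('side');P=pts_from_depth(p,T,a['d'])
for uv in [(341,243),(300,180),(330,300),(265,225),(250,170)]: print(uv,P[uv[1],uv[0]])
b=np.load('scene0.npz');p,T=campose('scene');P=pts_from_depth(p,T,b['d'])
for uv in [(320,196),(360,265),(300,330)]: print(uv,P[uv[1],uv[0]])
st=read_state();p,T=campose('wrist',st);print(T);
c=np.load('wrist0.npz');P=pts_from_depth(p,T,c['d'])
for uv in [(300,100),(325,177),(350,240),(399,45),(387,131)]: print(uv,P[uv[1],uv[0]])
```

```text
(341, 243) [ 498.01498408 -239.13497673   19.30224067]
(300, 180) [572.65946499  50.55205539  13.46518805]
(330, 300) [ 3.51344432e+02 -3.52827264e+02 -1.07926624e-01]
(265, 225) [362.39038628 -31.87524949  21.28367677]
(250, 170) [476.63121466 216.16341258  -1.3045012 ]
(320, 196) [ 508.67899055 -203.12999801   26.75447035]
(360, 265) [564.67608586 134.96232375  17.67205578]
(300, 330) [814.01825863 226.84547634  -2.21903213]
[[ 9.99999047e-01 -3.77695210e-04  1.32807637e-03  5.74765139e+02]
 [-2.84703686e-07  9.61802591e-01  2.73743998e-01  7.05114853e+01]
 [-1.38073909e-03 -2.73743738e-01  9.61801674e-01  3.83390953e+02]
 [ 0.00000000e+00  0.00000000e+00  0.00000000e+00  1.00000000e+00]]
(300, 100) [552.91456526  81.45170328  14.55942895]
(325, 177) [579.77718124   3.65460146  48.15203902]
(350, 240) [ 6.12427491e+02 -8.67765959e+01  2.33047770e-01]
(399, 45) [649.23051895 130.11909226  45.98816116]
(387, 131) [642.44224266  50.56181441  45.66526952]
```

View pics/crop_side.png

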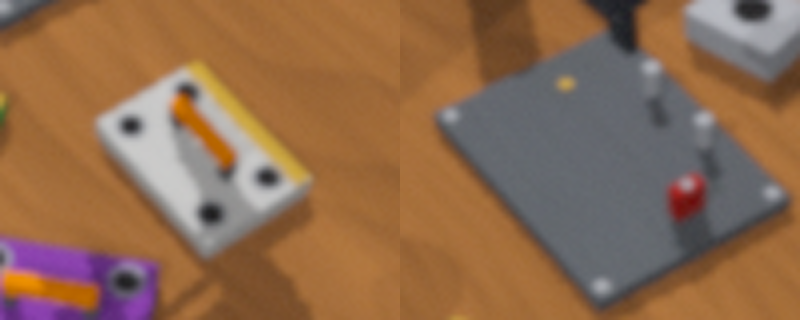

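Run:
```python
from h import *
st=read_state();p,T=campose('wrist',st)
a=np.load('wrist0.npz');im=a['im']
save('crop_w',cv2.resize(im[20:230,210:430],None,fx=2.6,fy=2.6,interpolation=cv2.INTER_CUBIC))
hsv=cv2.cvtColor(im,cv2.COLOR_RGB2HSV)
m=((hsv[...,1]<40)&(hsv[...,2]>150)).astype(np.uint8); m[:, :225]=0;m[:,425:]=0;m[220:]=0
n,l,s,c=cv2.connectedComponentsWithStats(m)
for i in range(1,n):
    if s[i,4]>20:
        print(s[i],c[i],ray_plane(p,T,[c[i]],47)[0],ray_plane(p,T,[c[i]],15)[0])
# bed outline
g=((hsv[...,1]<60)&(hsv[...,2]<150)&(hsv[...,2]>60)).astype(np.uint8);
```

```text
[391  38  16  17 209] [398.42105263  45.84688995] [648.50973095 129.21062071  47.        ] [655.524863   134.79451741  15.        ]
[380 124  14  16 175] [386.46857143 131.65142857] [641.67449794  49.99713349  47.        ] [648.03941199  48.04565634  15.        ]
[321 177   9   9  65] [324.66153846 180.73846154] [ 5.79455677e+02 -5.75609422e-01  4.70000000e+01] [579.90187555  -7.3379406   15.        ]
[228 185  10  10  79] [232.30379747 189.83544304] [481.46125997 -10.45030633  47.        ] [472.5855037  -18.15199185  15.        ]
[378 198  10  10  77] [382.44155844 202.48051948] [641.5215522  -24.33422229  47.        ] [647.87191691 -33.35664876  15.        ]
```

View pics/crop_w.png

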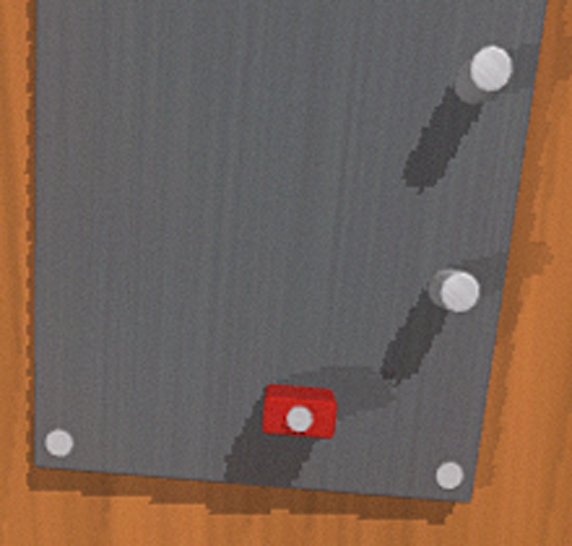

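Call:
play_rows:
  commands:
    - [-10,0,-35,0,88]
    - [-20,0,-70,0,88]
    - [-30,0,-105,0,88]
    - [-40,0,-140,0,88]
    - [-50,0,-175,0,88]
    - [-60,0,-210,0,88]
    - [-65,0,-245,0,88]
    - [-70,0,-280,0,88]
    - [-70,0,-310,0,88]
    - [-70,0,-310,0,88]

```text
clock: 0.98
eef_pos: [503.5, -315.2, 237.7]
eef_rot: [-1.573, 0.005, -0.003]
contact_force: [0.6, 0.6, 0.1]
opening: 87.9
```

Run:
```python
from h import *
st=read_state();print(st['eef_pos'],st['eef_rot'],st['joint_pos'],st['dq'])
im,d=camera('wrist');save('w1',im);np.savez('w1.npz',im=im,d=d,pos=st['eef_pos'],rot=st['eef_rot'])
```

```text
[ 503.49962327 -315.21128687  237.73907598] [-1.57253802  0.00494931 -0.00266215] [-0.75776414  0.22366166  1.55836846 -0.00232026  1.35942639 -0.75243305] [ 0.06545861 -0.03058604  0.04802134  0.03414021  0.02234252  0.06058631]
```

View pics/w1.png

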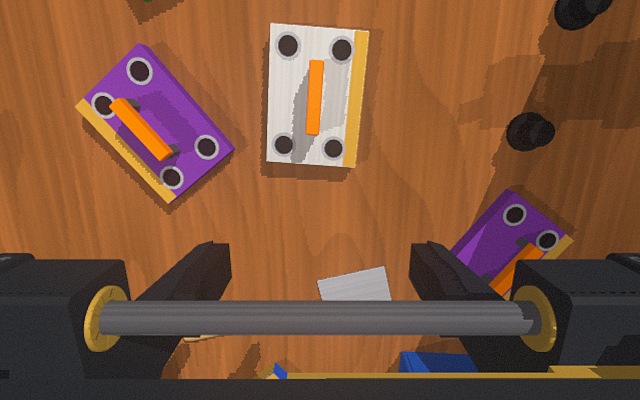

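The aluminium plate is at (315,95), with its handle around (315,97) and its brass edge on the right at x≈360. The plates at (155,120) and (515,240) are purple, and the green and blue ones are out of view. Only the aluminium one fits the description.

Run:
```python
from h import *
a=np.load('w1.npz');im=a['im'];d=a['d']
p,T=campose('wrist',dict(eef_pos=a['pos'],eef_rot=a['rot']))
save('crop_w1',cv2.resize(im[10:185,250:385],None,fx=3.4,fy=3.4,interpolation=cv2.INTER_CUBIC))
hsv=cv2.cvtColor(im,cv2.COLOR_RGB2HSV)
roi=np.zeros(im.shape[:2],bool);roi[10:185,255:385]=1
def ang(v): return np.degrees(np.arctan2(v[1],v[0]))
def rect(m,z,name):
    m=cv2.morphologyEx(m.astype(np.uint8),cv2.MORPH_OPEN,np.ones((3,3),np.uint8))
    cs,_=cv2.findContours(m,cv2.RETR_EXTERNAL,cv2.CHAIN_APPROX_NONE)
    c=max(cs,key=cv2.contourArea)
    W=ray_plane(p,T,c.reshape(-1,2),z)[:,:2]
    r=cv2.minAreaRect(W.astype(np.float32));print(name,'px',c.reshape(-1,2).mean(0),r)
rect(roi&(hsv[...,0]<=16)&(hsv[...,1]>200)&(hsv[...,2]>200),52,'handle')
br=roi&(hsv[...,0]>=18)&(hsv[...,0]<30)&(hsv[...,1]>120)&(hsv[...,2]>140)
rect(br,20,'brass')
sil=roi&(hsv[...,1]<60)&(hsv[...,2]>100)
rect(sil,20,'silver')
rect(cv2.morphologyEx((sil|br).astype(np.uint8),cv2.MORPH_CLOSE,np.ones((5,5),np.uint8)),20,'top')
P=pts_from_depth(p,T,d)
hm=roi&(hsv[...,0]<=16)&(hsv[...,1]>200)&(hsv[...,2]>200)
print(np.median(P[hm],0),np.median(P[sil],0))
# cavities: dark circles
m=(roi&(hsv[...,2]<75)).astype(np.uint8)
n,l,s,c=cv2.connectedComponentsWithStats(m)
for i in range(1,n):
    if s[i,4]>150: print(s[i],c[i],ray_plane(p,T,[c[i]],20)[0][:2])
```

```text
handle px [314.31472081  97.89340102] ((498.0663757324219, -233.521728515625), (68.0627212524414, 12.726067543029785), 85.31929779052734)
brass px [355.26190476  98.21768707] ((540.8025512695312, -237.09347534179688), (137.6670684814453, 14.391215324401855), 85.48102569580078)
silver px [307.79069767  93.65348837] ((491.4264831542969, -233.0958709716797), (139.30722045898438, 86.78099822998047), 85.36882019042969)
top px [314.54824561  93.92105263] ((498.0564880371094, -233.5492401123047), (139.53509521484375, 100.11619567871094), 85.4472885131836)
[ 498.13663763 -232.54512704   51.43293308] [ 486.79797896 -227.44821347   19.52543745]
[279  36  18  20 241] [287.38589212  45.00829876] [ 470.80376705 -180.96445064]
[333  40  18  20 235] [341.76595745  49.0893617 ] [ 526.17660966 -185.04995021]
[275 136  17  17 222] [283.35135135 144.23423423] [ 463.13856314 -280.7647498 ]
[325 140  17  17 213] [333.20657277 147.96713615] [ 518.0975515  -285.10163929]
```

View pics/crop_w1.png

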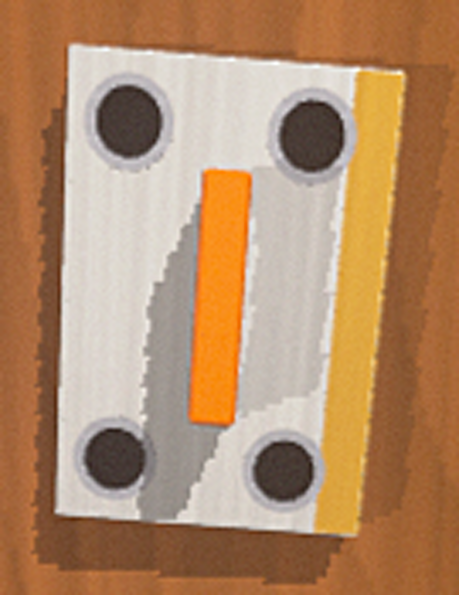

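Call:
play_rows:
  commands:
    - [-5,20,30,0.03,60]
    - [-5,45,60,0.06,60]
    - [-5,75,82,0.078,50]
    - [-5,105,82,0.078,50]
    - [-5,125,82,0.078,50]
    - [-5,135,82,0.078,50]
    - [-5,135,82,0.078,50]
    - [-5,135,82,0.078,50]
    - [-5,135,82,0.078,50]

```text
clock: 1.78
eef_pos: [499.9, -231.0, 104.1]
eef_rot: [-1.571, 0.064, -0.064]
contact_force: [0.6, 0.9, 0.9]
opening: 50.1
```

```bash
cat >> h.py <<'E'
def rep():
    st=read_state();M=R.from_rotvec(st['eef_rot']).as_matrix()
    print('t',round(st['clock'],2),'pos',np.round(st['eef_pos'],2),'yaw deg',round(np.degrees(np.arctan2(M[1,0],M[0,0])),2),'tilt x,z vert comps deg',np.round(np.degrees([M[2,0],M[2,2]]),2),'op',round(st['opening'],2))
    print('F',np.round(st['contact_force'],2),'M',np.round(st['wrist_torque'],3),'dq',np.round(st['dq'],3))
    return st,M
E
python3 -c "
from h import *
st,M=rep()
print('tool delta to handle grasp',M.T@(np.array([498.06,-233.5,26])-st['eef_pos']))"
```

```text
t 1.78 pos [ 499.88 -231.    104.08] yaw deg -4.69 tilt x,z vert comps deg [ 0.01 -0.06] op 50.06
F [0.56 0.9  0.9 ] M [-0.019 -0.02   0.021] dq [-0.006 -0.01  -0.008  0.    -0.001 -0.001]
tool delta to handle grasp [-1.63357819 78.08459729 -2.56275313]
```

Call:
play_rows:
  commands:
    - [-1.6,25,-2.6,0,50]
    - [-1.6,50,-2.6,0,40]
    - [-1.6,68,-2.6,0,30]
    - [-1.6,77,-2.6,0,30]
    - [-1.6,77,-2.6,0,30]
    - [-1.6,77,-2.6,0,30]
  newtons: 30

```text
clock: 2.28
eef_pos: [498.7, -234.1, 28.1]
eef_rot: [-1.572, 0.064, -0.065]
contact_force: [0.1, -0.3, -0.2]
opening: 30.0
```

```bash
python3 -c "
from h import *
st,M=rep()
print('tool delta to handle grasp',M.T@(np.array([498.06,-233.5,26])-st['eef_pos']))
im,d=camera('side');save('s2',cv2.resize(im[190:290,280:400],None,fx=5,fy=5,interpolation=cv2.INTER_CUBIC))"
```

```text
t 2.28 pos [ 498.75 -234.14   28.12] yaw deg -4.7 tilt x,z vert comps deg [ 0.08 -0.1 ] op 29.96
F [ 0.14 -0.27 -0.22] M [ 0.02  -0.019 -0.041] dq [-0.    -0.018 -0.01  -0.    -0.001  0.   ]
tool delta to handle grasp [-0.73845164  2.11479458  0.58338926]
```

View pics/s2.png

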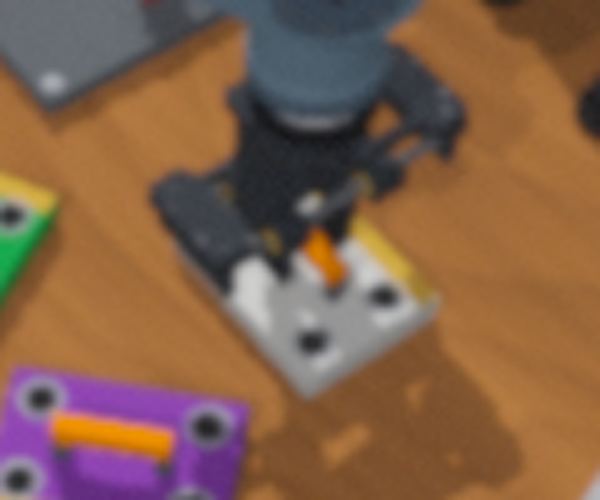

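The fingers straddle the bar with the handle midway between them, so I'm closing.

Call:
play_rows:
  commands:
    - [-0.7,1.5,0.6,0,24]
    - [-0.7,1.5,0.6,0,10]
    - [-0.7,1.5,0.6,0,10]
    - [-0.7,1.5,0.6,0,10]
    - [-0.7,1.5,0.6,0,10]
    - [-0.7,1.5,0.6,0,10]
  newtons: 40

```text
clock: 2.83
eef_pos: [498.9, -234.2, 28.3]
eef_rot: [-1.573, 0.062, -0.067]
contact_force: [-2.2, 0.8, 6.6]
opening: 13.8
```

```bash
python3 -c "
from h import *
rep()"
```

```text
t 2.83 pos [ 498.93 -234.18   28.26] yaw deg -4.69 tilt x,z vert comps deg [ 0.18 -0.18] op 13.81
F [-2.21  0.83  6.58] M [ 0.073  0.43  -0.005] dq [-0.     0.    -0.    -0.002  0.001  0.003]
```

Call:
play_rows:
  commands:
    - [0,-10,0,0,10]
    - [0,-30,0,0,10]
    - [0,-60,0,0,10]
    - [0,-90,0,0,10]
    - [0,-100,0,0,10]
    - [0,-100,0,0,10]
    - [0,-100,0,0,10]
    - [0,-100,0,0,10]
    - [0,-100,0,0,10]

```text
clock: 3.58
eef_pos: [497.2, -232.8, 125.8]
eef_rot: [-1.571, 0.065, -0.064]
contact_force: [0.3, 0.7, -6.4]
opening: 13.5
```

```bash
python3 -c "
from h import *
st,M=rep()
im,d=camera('side');save('s3',cv2.resize(im[150:300,280:460],None,fx=4,fy=4,interpolation=cv2.INTER_CUBIC))
im,d=camera('wrist');save('w3',im)"
```

```text
t 3.58 pos [ 497.21 -232.76  125.81] yaw deg -4.69 tilt x,z vert comps deg [-0.03 -0.04] op 13.48
F [ 0.29  0.75 -6.36] M [0.042 0.045 0.041] dq [ 0.001  0.002 -0.008  0.     0.001 -0.002]
```

View pics/s3.png

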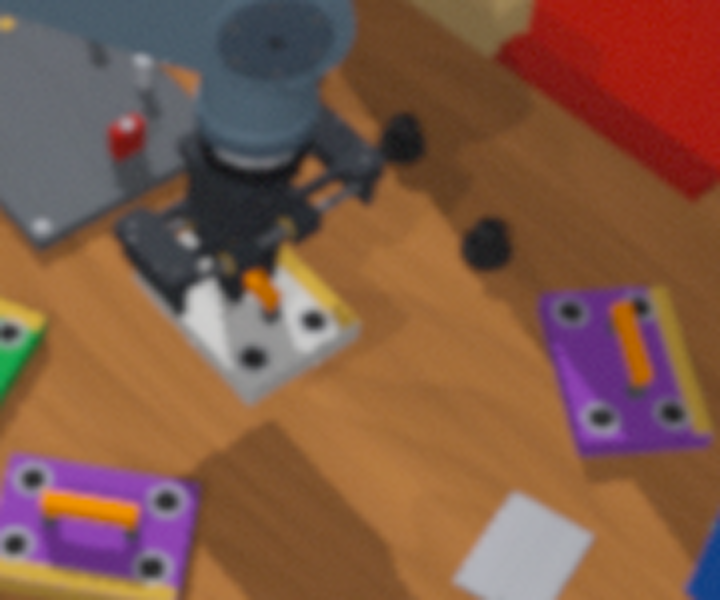

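View pics/w3.png

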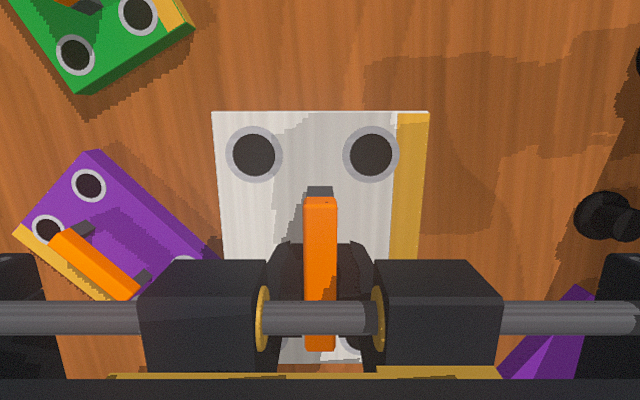

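Run:
```python
from h import *
im=cv2.cvtColor(cv2.imread('pics/w3.png'),cv2.COLOR_BGR2RGB)
p=camera_params('wrist');H=np.array(p['hand_eye']);K=np.array(p['camera_matrix'])
hsv=cv2.cvtColor(im,cv2.COLOR_RGB2HSV)
def tool(uv,ty): # ray to tool plane y=ty
    q=(np.array(uv,float)-K[:2,2])/K[0,0]
    d=np.c_[q[:,0],-q[:,1],-np.ones(len(q))]@H[:3,:3].T
    s=(ty-H[1,3])/d[:,1]
    return (H[:3,3]+d*s[:,None])[:,[0,2]]
sil=((hsv[...,1]<60)&(hsv[...,2]>95)).astype(np.uint8)
br=((hsv[...,0]>=18)&(hsv[...,0]<30)&(hsv[...,1]>120)&(hsv[...,2]>140)).astype(np.uint8)
# far edge: first silver row per column
pts=[]
for u in range(225,395,5):
    v=np.where(sil[90:200,u])[0]; pts.append((u,90+v[0]-0.5))
# left edge
lp=[]
for v in range(120,240,5):
    u=np.where(sil[v,195:300])[0]; lp.append((195+u[0]-0.5,v))
rp=[]
for v in range(120,240,5):
    u=np.where(br[v,380:450])[0]; rp.append((380+u[-1]+0.5,v))
for n,q in [('far',pts),('left',lp),('right',rp)]:
    W=tool(q,8.2);vx,vy,x0,y0=cv2.fitLine(W.astype(np.float32),cv2.DIST_HUBER,0,.01,.01).ravel()
    print(n,'angle',np.degrees(np.arctan2(vy,vx)),'pt',x0,y0)
m=((hsv[...,0]<=16)&(hsv[...,1]>200)&(hsv[...,2]>200)).astype(np.uint8)
m[:190]=0;m[265:]=0;m[:,:290]=0;m[:,350:]=0
v,u=np.where(m);print(u.min(),u.max(),v.min()); print(tool([(u.min()-.5,220),(u.max()+.5,220),(320,v.min()-.5)],8.2-32))
```

```text
far angle 0.00031028516 pt -14.677773 70.41638
left angle -89.88781 pt -49.602665 39.032574
right angle -89.973114 pt 49.757862 39.037434
304 336 197
[[-6.44831928 28.96349717]
 [ 6.54258052 28.9645101 ]
 [ 0.04526286 38.52674399]]
```

Call:
play_rows:
  commands:
    - [2,0,15,0,10]
    - [7,0,45,0,10]
    - [13,0,85,0,10]
    - [20,0,125,0,10]
    - [26,0,165,0,10]
    - [32,0,205,0,10]
    - [38,0,245,0,10]
    - [45,0,285,0.004,10]
    - [50,0,315,0.004,10]
    - [51,0,328,0.004,10]

```text
clock: 4.52
eef_pos: [575.3, 93.8, 125.0]
eef_rot: [-1.57, 0.065, -0.065]
contact_force: [-0.1, -1.2, -6.3]
opening: 13.7
```

Call:
play_rows:
  commands:
    - [0,0,0,0,10]
    - [0,0,0,0,10]
    - [0,0,0,0,10]

```text
clock: 4.77
eef_pos: [574.7, 92.7, 124.2]
eef_rot: [-1.57, 0.067, -0.064]
contact_force: [-0.4, -1.0, -6.7]
opening: 13.3
```

Run:
```python
from h import *
st,M=rep()
print('tool delta',M.T@(np.array([574.95,90.2,52])-st['eef_pos']))
im,d=camera('wrist');save('w4',im);np.savez('w4.npz',im=im,d=d,pos=st['eef_pos'],rot=st['eef_rot'])
```

```text
t 4.77 pos [574.72  92.73 124.23] yaw deg -4.76 tilt x,z vert comps deg [-0.12 -0.03] op 13.33
F [-0.42 -1.   -6.71] M [-0.039  0.023 -0.031] dq [-0.023 -0.009  0.001  0.    -0.     0.003]
tool delta [ 0.59567049 72.23388406 -2.45574178]
```

View pics/w4.png

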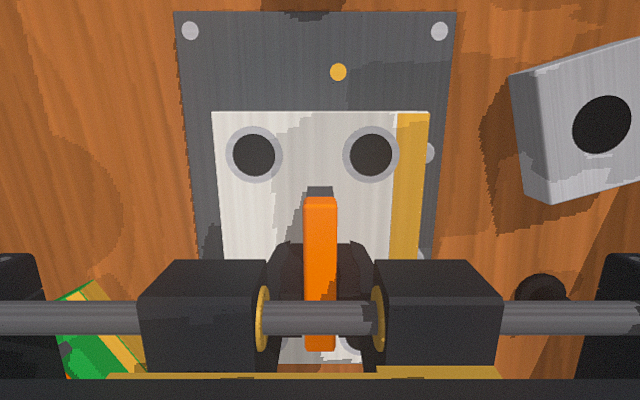

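The plate hangs over the bed with its brass edge on the dowel side. The far bed screws are at (190,31) and (439,31), the brass plug is at (338,72), and the dowels show at the right edge, (428,152). I'll cross-check the bed pose from these.

Run:
```python
from h import *
a=np.load('w4.npz');im=a['im'];p,T=campose('wrist',dict(eef_pos=a['pos'],eef_rot=a['rot']))
hsv=cv2.cvtColor(im,cv2.COLOR_RGB2HSV)
m=((hsv[...,1]<40)&(hsv[...,2]>140)).astype(np.uint8);m[60:]=0;m[:,470:]=0
n,l,s,c=cv2.connectedComponentsWithStats(m)
W=[]
for i in range(1,n):
    if s[i,4]>60: w=ray_plane(p,T,[c[i]],15)[0];W.append(w);print(s[i],c[i],w)
m=((hsv[...,0]>=15)&(hsv[...,0]<30)&(hsv[...,1]>150)&(hsv[...,2]>140)).astype(np.uint8);m[90:]=0;m[:55]=0;m[:,:325]=0;m[:,350:]=0
v,u=np.where(m);plug=ray_plane(p,T,[[u.mean(),v.mean()]],15)[0];print('plug',plug)
y=np.radians(-4.95);ux=np.array([np.cos(y),np.sin(y)]);uy=np.array([-ux[1],ux[0]])
C=np.array([570.4,96.05]);print('expect plug',C+17*ux+95*uy)
b=W[0][:2]-W[1][:2];print('yaw',np.degrees(np.arctan2(b[1],b[0])))
```

```text
[182  21  17  19 252] [189.68650794  30.16269841] [493.25047978 224.8256968   15.        ]
[431  22  17  19 257] [438.9688716   30.80933852] [668.51400246 209.7343059   15.        ]
plug [595.49136085 188.94531009  15.        ]
expect plug [595.53380115 189.22881755]
yaw 175.07857972158098
```

Call:
play_rows:
  commands:
    - [0.6,15,-2.5,0.003,10]
    - [0.6,35,-2.5,0.003,10]
    - [0.6,52,-2.5,0.003,10]
    - [0.6,64,-2.5,0.003,10]
    - [0.6,70,-2.5,0.003,10]
    - [0.6,71,-2.5,0.003,10]
    - [0.6,71,-2.5,0.003,10]
    - [0.6,71,-2.5,0.003,10]
    - [0.6,71,-2.5,0.003,10]

```text
clock: 5.57
eef_pos: [576.2, 89.6, 54.7]
eef_rot: [-1.57, 0.068, -0.069]
contact_force: [-0.6, -0.5, -6.0]
opening: 13.7
```

Run:
```python
from h import *
st,M=rep()
print('tool delta',M.T@(np.array([574.95,90.2,44.0])-st['eef_pos']))
```

```text
t 5.57 pos [576.22  89.64  54.72] yaw deg -4.99 tilt x,z vert comps deg [ 0.04 -0.03] op 13.68
F [-0.59 -0.52 -5.99] M [-0.045  0.026 -0.077] dq [ 0.002 -0.003  0.004  0.    -0.003  0.   ]
tool delta [-1.3238842  10.71680026  0.45602353]
```

Call:
play_rows:
  commands:
    - [-1,3,0.4,0,10]
    - [-1,6,0.4,0,10]
    - [-1,8,0.4,0,10]
    - [-1,8.5,0.4,0,10]
    - [-1,8.5,0.4,0,10]

```text
clock: 5.98
eef_pos: [575.0, 90.2, 45.9]
eef_rot: [-1.57, 0.068, -0.068]
contact_force: [-0.9, 0.2, -6.7]
opening: 13.4
```

Call:
play_rows:
  commands:
    - [0,1,0,0,10]
    - [0,1.5,0,0,10]
    - [0,1.5,0,0,10]

```text
clock: 6.23
eef_pos: [574.8, 90.2, 44.2]
eef_rot: [-1.57, 0.069, -0.068]
contact_force: [-0.3, -0.2, -5.7]
opening: 13.0
```

Call:
play_rows:
  commands:
    - [0,1,0,0,10]
    - [0,1.5,0,0,10]
    - [0,1.5,0,0,10]

```text
clock: 6.48
eef_pos: [575.2, 90.2, 43.3]
eef_rot: [-1.57, 0.068, -0.069]
contact_force: [-1.6, 0.1, -1.2]
opening: 13.2
```

Call:
play_rows:
  commands:
    - [2,0,0,0,10]
    - [4,0,0,0,10]
    - [6,0,0,0,10]
    - [7.5,0,0,0,10]
    - [8,0,0,0,10]
    - [8,0,0,0,10]

```text
clock: 6.98
eef_pos: [583.6, 89.4, 43.3]
eef_rot: [-1.57, 0.068, -0.069]
contact_force: [1.1, -0.2, -4.1]
opening: 13.4
```

```bash
cat >> h.py <<'E'
def bed():
    st,M=rep()
    y=np.radians(-4.93);ux=np.array([np.cos(y),np.sin(y)]);uy=np.array([-ux[1],ux[0]])
    t=M[:2,2]
    e=st['eef_pos'][:2]+0.4*t-np.array([570.4,96.05]);f=st['contact_force'][:2]
    print('plate in bed',np.round([e@ux,e@uy],2),'force bed x,y',np.round([f@ux,f@uy],2))
E
python3 -c "
from h import *
bed()"
```

```text
t 6.98 pos [583.62  89.41  43.31] yaw deg -4.98 tilt x,z vert comps deg [ 0.06 -0.03] op 13.35
F [ 1.08 -0.24 -4.06] M [-0.063 -0.048  0.031] dq [ 0.    -0.001  0.003 -0.    -0.002 -0.   ]
plate in bed [13.74 -5.08] force bed x,y [ 1.1  -0.15]
```

Call:
play_rows:
  commands:
    - [1,0,0,0,10]
    - [2,0,0,0,10]
    - [2,0,0,0,10]
    - [2,0,0,0,10]

```text
clock: 7.32
eef_pos: [585.8, 89.2, 43.3]
eef_rot: [-1.57, 0.067, -0.069]
contact_force: [-0.0, 0.7, -4.1]
opening: 13.5
```

Call:
play_rows:
  commands:
    - [0.5,0,0,0,10]
    - [1,0,0,0,10]
    - [1,0,0,0,10]

```text
clock: 7.57
eef_pos: [586.8, 89.1, 43.3]
eef_rot: [-1.57, 0.067, -0.069]
contact_force: [-1.1, -0.2, -4.2]
opening: 13.1
```

```bash
python3 -c "
from h import *
bed()"
```

```text
t 7.57 pos [586.83  89.13  43.31] yaw deg -4.98 tilt x,z vert comps deg [ 0.08 -0.03] op 13.15
F [-1.07 -0.23 -4.21] M [-0.062  0.109  0.005] dq [ 0.002 -0.001  0.001 -0.001 -0.    -0.002]
plate in bed [16.96 -5.09] force bed x,y [-1.05 -0.33]
```

Call:
play_rows:
  commands:
    - [0.5,0,0,0,10]
    - [0.5,0,0,0,10]
    - [0.5,0,0,0,10]

```text
clock: 7.82
eef_pos: [587.2, 89.1, 43.3]
eef_rot: [-1.57, 0.067, -0.069]
contact_force: [-2.1, -0.2, -2.7]
opening: 13.4
```

Call:
play_rows:
  commands:
    - [0.5,0,0,0,10]
    - [0.5,0,0,0,10]
    - [0.5,0,0,0,10]

```text
clock: 8.07
eef_pos: [587.2, 89.1, 43.3]
eef_rot: [-1.57, 0.068, -0.068]
contact_force: [-4.5, -0.9, -0.4]
opening: 13.5
```

```bash
python3 -c "
from h import *
bed()"
```

```text
t 8.07 pos [587.21  89.1   43.31] yaw deg -4.98 tilt x,z vert comps deg [ 0.   -0.04] op 13.47
F [-4.48 -0.88 -0.37] M [-0.067  0.744 -0.007] dq [-0.     0.002  0.001 -0.002 -0.001  0.001]
plate in bed [17.35 -5.07] force bed x,y [-4.39 -1.26]
```

Call:
play_rows:
  commands:
    - [0.7,0,0,0,10]
    - [0.7,0,0,0,10]
    - [0.7,0,0,0,10]

```text
clock: 8.32
eef_pos: [587.2, 89.1, 43.3]
eef_rot: [-1.57, 0.069, -0.067]
contact_force: [-6.2, 0.6, 1.7]
opening: 13.5
```

Call:
play_rows:
  commands:
    - [0.7,0,0,0,10]
    - [0.7,0,0,0,10]
    - [0.7,0,0,0,10]

```text
clock: 8.57
eef_pos: [587.2, 89.1, 43.3]
eef_rot: [-1.57, 0.071, -0.065]
contact_force: [-5.8, -0.1, 1.7]
opening: 13.1
```

```bash
python3 -c "
from h import *
bed()"
```

```text
t 8.57 pos [587.19  89.1   43.28] yaw deg -4.96 tilt x,z vert comps deg [-0.18 -0.05] op 13.15
F [-5.77 -0.13  1.74] M [-0.048  0.9    0.059] dq [ 0.001 -0.001  0.    -0.001 -0.001 -0.   ]
plate in bed [17.33 -5.08] force bed x,y [-5.73 -0.63]
```

Call:
play_rows:
  commands:
    - [0.9,-0.2,0,0,10]
    - [1.2,-0.3,0,0,10]
    - [1.2,-0.3,0,0,10]
    - [1.2,-0.3,0,0,10]

```text
clock: 8.9
eef_pos: [587.2, 89.1, 43.3]
eef_rot: [-1.571, 0.073, -0.063]
contact_force: [-7.8, 0.1, 1.6]
opening: 13.6
```

```bash
python3 -c "
from h import *
bed()"
```

```text
t 8.9 pos [587.17  89.11  43.29] yaw deg -4.95 tilt x,z vert comps deg [-0.34 -0.06] op 13.64
F [-7.78  0.09  1.56] M [-0.033  0.919  0.017] dq [-0.001 -0.001  0.     0.     0.     0.   ]
plate in bed [17.3  -5.08] force bed x,y [-7.76 -0.58]
```

Call:
play_rows:
  commands:
    - [0.8,0.1,0,0,10]
    - [1.4,0.2,0,0,10]
    - [1.8,0.3,0,0,10]
    - [2.0,0.3,0,0,10]
    - [2.0,0.3,0,0,10]
    - [2.0,0.3,0,0,10]

```text
clock: 9.4
eef_pos: [587.2, 89.1, 43.2]
eef_rot: [-1.571, 0.076, -0.059]
contact_force: [-12.3, -0.4, 8.6]
opening: 13.3
```

```bash
python3 -c "
from h import *
bed()
im,d=camera('wrist');save('w5',im)"
```

```text
t 9.4 pos [587.16  89.11  43.24] yaw deg -4.92 tilt x,z vert comps deg [-0.6  -0.09] op 13.29
F [-12.28  -0.41   8.57] M [-0.052  1.788 -0.011] dq [-0.    -0.001  0.001  0.001  0.001  0.   ]
plate in bed [17.29 -5.07] force bed x,y [-12.2   -1.47]
```

View pics/w5.png

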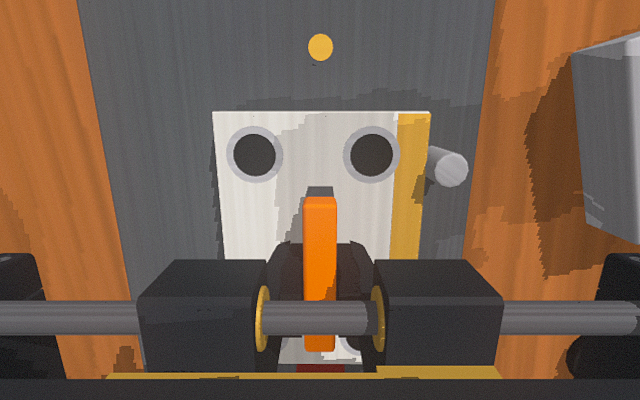

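Balanced on both dowels: 12 N total with about zero moment about z. The grip is slowly tilting nose-down, though, because the push goes in high at the handle. I'll let go so the plate lies flat, then do the pressing low down with closed fingertips. That way it squares itself.

Call:
play_rows:
  commands:
    - [0,0,0,0,10]
    - [-0.2,-0.2,0,0,10]
    - [-0.2,-0.4,0,0,14]
    - [-0.2,-0.4,0,0,18]
    - [-0.2,-0.4,0,0,24]
    - [-0.2,-0.4,0,0,34]
    - [-0.2,-0.4,0,0,34]
    - [-0.2,-0.4,0,0,34]
  newtons: 30

```text
clock: 10.12
eef_pos: [587.5, 89.1, 44.0]
eef_rot: [-1.571, 0.075, -0.06]
contact_force: [0.5, -0.3, -0.0]
opening: 34.1
```

```bash
python3 -c "
from h import *
bed()"
```

```text
t 10.12 pos [587.45  89.06  44.  ] yaw deg -4.93 tilt x,z vert comps deg [-0.54 -0.09] op 34.11
F [ 0.53 -0.33 -0.04] M [-0.045  0.053 -0.036] dq [0.001 0.    0.003 0.002 0.001 0.002]
plate in bed [17.59 -5.1 ] force bed x,y [ 0.56 -0.28]
```

Call:
play_rows:
  commands:
    - [0,-10,0,0,34]
    - [0,-30,0,0,34]
    - [0,-60,0,0,34]
    - [0,-80,0,0,34]
    - [0,-80,-40,0,20]
    - [0,-80,-70,0,0]
    - [0,-80,-70,0,0]
    - [0,-80,-70,0,0]
    - [0,-80,-70,0,0]

```text
clock: 10.87
eef_pos: [582.3, 19.6, 124.6]
eef_rot: [-1.57, 0.075, -0.061]
contact_force: [0.9, 0.1, 0.1]
opening: 2.5
```

```bash
cat > look.py <<'E'
from h import *
import sys
st,M=rep();n=sys.argv[1]
im,d=camera('wrist');save(n,im);np.savez(n+'.npz',im=im,d=d,pos=st['eef_pos'],rot=st['eef_rot'])
E
python3 look.py w6
```

```text
t 10.87 pos [582.31  19.56 124.56] yaw deg -4.98 tilt x,z vert comps deg [-0.52 -0.06] op 2.47
F [0.93 0.09 0.09] M [ 0.014 -0.009  0.007] dq [ 0.022  0.009  0.002  0.    -0.001 -0.001]
```

View pics/w6.png

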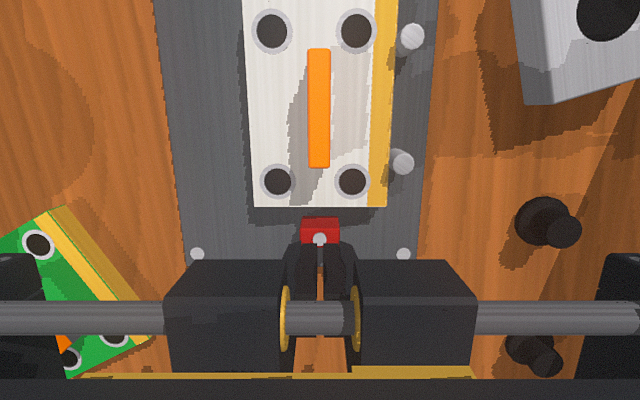

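Call:
play_rows:
  commands:
    - [-20,0,18,0,0]
    - [-45,0,38,0,0]
    - [-70,0,60,0,0]
    - [-80,0,70,0,0]
    - [-80,10,70,0,0]
    - [-80,40,70,0,0]
    - [-80,65,70,0,0]
    - [-80,80,70,0,0]
    - [-80,80,70,0,0]
    - [-80,80,70,0,0]
  newtons: 50

```text
clock: 11.75
eef_pos: [507.8, 96.4, 44.1]
eef_rot: [-1.571, 0.076, -0.058]
contact_force: [0.8, 0.6, 0.5]
opening: 0.4
```

Run:
```python
from h import *
bed()
im,d=camera('side');save('s7',cv2.resize(im[100:230,210:370],None,fx=4.5,fy=4.5,interpolation=cv2.INTER_CUBIC))
```

```text
t 11.75 pos [507.76  96.44  44.1 ] yaw deg -4.91 tilt x,z vert comps deg [-0.64 -0.08] op 0.39
F [0.82 0.63 0.5 ] M [ 0.019 -0.011 -0.021] dq [ 0.    -0.039 -0.022  0.003  0.007  0.002]
plate in bed [-62.44  -4.6 ] force bed x,y [0.76 0.7 ]
```

View pics/s7.png

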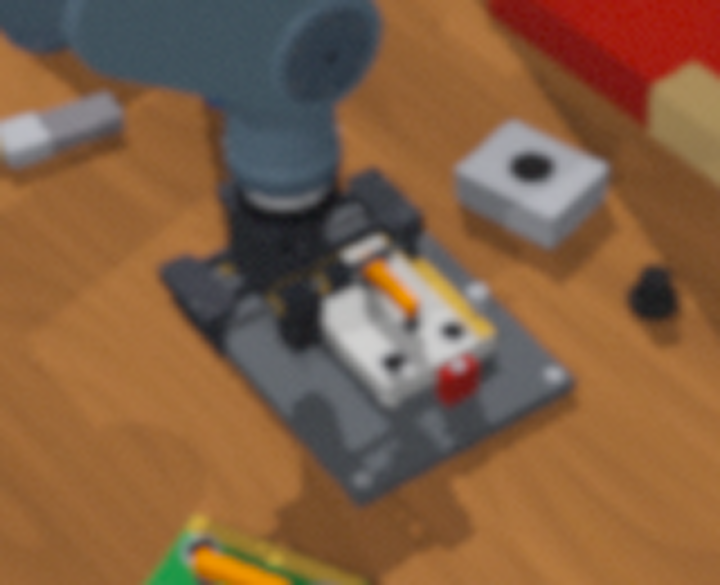

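Call:
play_rows:
  commands:
    - [0,8,0,0,0]
    - [0,16,0,0,0]
    - [0,19,0,0,0]
    - [0,19,0,0,0]
    - [3,19,0,0,0]
    - [5,19,0,0,0]
    - [5,19,0,0,0]

```text
clock: 12.38
eef_pos: [514.5, 95.9, 26.7]
eef_rot: [-1.571, 0.073, -0.061]
contact_force: [-0.2, 0.2, 0.2]
opening: 0.5
```

Call:
play_rows:
  commands:
    - [1,0,0,0,0]
    - [2,0,0,0,0]
    - [2,0,0,0,0]
    - [2,0,0,0,0]

```text
clock: 12.72
eef_pos: [516.6, 95.7, 26.7]
eef_rot: [-1.571, 0.073, -0.062]
contact_force: [0.4, -0.3, 1.1]
opening: 0.4
```

Run:
```python
from h import *
bed()
```

```text
t 12.72 pos [516.57  95.69  26.75] yaw deg -4.92 tilt x,z vert comps deg [-0.42 -0.07] op 0.39
F [ 0.36 -0.26  1.06] M [0.006 0.016 0.001] dq [ 0.001 -0.002  0.005 -0.001  0.001  0.   ]
plate in bed [-53.6   -4.58] force bed x,y [ 0.38 -0.23]
```

Call:
play_rows:
  commands:
    - [1,0,0,0,0]
    - [2,0,0,0,0]
    - [2,0,0,0,0]

```text
clock: 12.97
eef_pos: [518.8, 95.5, 26.8]
eef_rot: [-1.571, 0.073, -0.062]
contact_force: [-0.8, -0.1, 0.2]
opening: 0.2
```

Call:
play_rows:
  commands:
    - [1,0,0,0,0]
    - [1,0,0,0,0]
    - [1,0,0,0,0]

```text
clock: 13.22
eef_pos: [519.8, 95.4, 26.8]
eef_rot: [-1.571, 0.073, -0.062]
contact_force: [-0.2, 0.2, 1.1]
opening: 0.1
```

Call:
play_rows:
  commands:
    - [1,0,0,0,0]
    - [1,0,0,0,0]
    - [1,0,0,0,0]

```text
clock: 13.47
eef_pos: [520.9, 95.3, 26.8]
eef_rot: [-1.571, 0.073, -0.062]
contact_force: [0.1, 0.0, 0.4]
opening: 0.6
```

Call:
play_rows:
  commands:
    - [1,0,0,0,0]
    - [2,0,0,0,0]
    - [2,0,0,0,0]

```text
clock: 13.72
eef_pos: [523.1, 95.1, 26.8]
eef_rot: [-1.571, 0.073, -0.062]
contact_force: [0.6, 0.3, -0.8]
opening: 0.4
```

Call:
play_rows:
  commands:
    - [0.7,0,0,0,0]
    - [1.4,0,0,0,0]
    - [1.4,0,0,0,0]

```text
clock: 13.97
eef_pos: [523.3, 95.1, 26.5]
eef_rot: [-1.571, 0.075, -0.06]
contact_force: [-5.0, 0.2, 4.3]
opening: 0.8
```

Call:
play_rows:
  commands:
    - [0.7,0,0,0,0]
    - [1.4,0,0,0,0]
    - [1.4,0,0,0,0]

```text
clock: 14.22
eef_pos: [523.3, 95.2, 26.1]
eef_rot: [-1.57, 0.077, -0.057]
contact_force: [-6.9, 0.4, 6.1]
opening: 0.2
```

Call:
play_rows:
  commands:
    - [0.7,0,0,0,0]
    - [1.4,0,0,0,0]
    - [1.4,0,0,0,0]

```text
clock: 14.47
eef_pos: [523.3, 95.2, 25.8]
eef_rot: [-1.57, 0.08, -0.054]
contact_force: [-7.6, 0.5, 5.7]
opening: 0.4
```

Call:
play_rows:
  commands:
    - [1,-0.5,0,0,0]
    - [1.8,-1,0,0,0]
    - [2.4,-1.2,0,0,0]
    - [2.8,-1.2,0,0,0]
    - [2.8,-1.2,0,0,0]
    - [2.8,-1.2,0,0,0]

```text
clock: 14.97
eef_pos: [523.3, 95.2, 25.9]
eef_rot: [-1.571, 0.084, -0.049]
contact_force: [-10.4, 0.3, 3.8]
opening: 0.3
```

Run:
```python
from h import *
bed()
```

```text
t 14.97 pos [523.31  95.22  25.91] yaw deg -4.88 tilt x,z vert comps deg [-1.28 -0.1 ] op 0.33
F [-10.39   0.31   3.79] M [ 0.075  1.404 -0.056] dq [ 0.001 -0.001  0.    -0.    -0.     0.   ]
plate in bed [-46.85  -4.48] force bed x,y [-10.38  -0.59]
```

Call:
play_rows:
  commands:
    - [1.5,-0.5,0,0,0]
    - [2.5,-1,0,0,0]
    - [3.2,-1.2,0,0,0]
    - [3.8,-1.4,0,0,0]
    - [4,-1.5,0,0,0]
    - [4,-1.5,0,0,0]
    - [4,-1.5,0,0,0]

```text
clock: 15.55
eef_pos: [523.3, 95.3, 25.9]
eef_rot: [-1.571, 0.091, -0.042]
contact_force: [-12.1, 0.5, 5.2]
opening: 0.3
```

Run:
```python
from h import *
bed()
```

```text
t 15.55 pos [523.28  95.26  25.86] yaw deg -4.85 tilt x,z vert comps deg [-1.78 -0.13] op 0.33
F [-12.06   0.51   5.17] M [ 0.042  1.894 -0.017] dq [-0.     0.    -0.002 -0.001  0.     0.001]
plate in bed [-46.88  -4.44] force bed x,y [-12.06  -0.53]
```

Call:
play_rows:
  commands:
    - [2,-0.5,0,0,0]
    - [3.5,-1,0,0,0]
    - [4.5,-1.5,0,0,0]
    - [5.2,-2,0,0,0]
    - [5.5,-2,0,0,0]
    - [5.5,-2,0,0,0]
    - [5.5,-2,0,0,0]
    - [5.5,-2,0,0,0]

```text
clock: 16.22
eef_pos: [523.2, 95.3, 25.6]
eef_rot: [-1.57, 0.1, -0.032]
contact_force: [-15.6, 0.8, 4.6]
opening: 0.4
```

Run:
```python
from h import *
bed()
```

```text
t 16.22 pos [523.2   95.34  25.61] yaw deg -4.82 tilt x,z vert comps deg [-2.47 -0.16] op 0.35
F [-15.55   0.77   4.6 ] M [ 0.126  2.431 -0.008] dq [-0.003 -0.    -0.002 -0.001  0.001  0.001]
plate in bed [-46.96  -4.36] force bed x,y [-15.56  -0.57]
```

Call:
play_rows:
  commands:
    - [-3,0,0,0,0]
    - [-10,0,0,0,0]
    - [-16,-5,0,0,0]
    - [-16,-30,0,0,0]
    - [-16,-60,0,0,0]
    - [-16,-80,0,0,0]
    - [-16,-80,0,0,0]
    - [-16,-80,0,0,0]

```text
clock: 16.88
eef_pos: [512.4, 96.5, 108.2]
eef_rot: [-1.57, 0.096, -0.036]
contact_force: [-0.2, 0.0, -1.1]
opening: 0.3
```

Run:
```python
from h import *
bed()
st=read_state();M=R.from_rotvec(st['eef_rot']).as_matrix()
y=np.radians(-4.93);ux=np.array([np.cos(y),np.sin(y)]);uy=np.array([-ux[1],ux[0]])
for z in (st['eef_pos'][2],26.):
  for by in (100,88):
    t=np.array([570.4,96.05])+17.3*ux+by*uy
    print(by,z,M.T@(np.r_[t,z]-st['eef_pos']))
```

```text
t 16.88 pos [512.35  96.54 108.18] yaw deg -4.82 tilt x,z vert comps deg [-2.18 -0.14] op 0.33
F [-0.17  0.   -1.11] M [ 0.021 -0.037  0.007] dq [-0.     0.041  0.035 -0.001 -0.001  0.001]
plate in bed [-57.87  -4.1 ] force bed x,y [-0.17 -0.01]
100 108.17522288608214 [ 75.31263362  -3.11992227 104.35127109]
88 108.17522288608214 [75.29046899 -3.08952117 92.35133006]
100 26.0 [ 78.43412097  78.99574408 104.55354042]
88 26.0 [78.41195634 79.02614518 92.5535994 ]
```

Call:
play_rows:
  commands:
    - [10,-3,20,0,0]
    - [25,-3,45,0,0]
    - [45,-3,70,0,0]
    - [65,-3,95,0,0]
    - [75,-3,104,0,0]
    - [76,10,104,0,0]
    - [77,40,104,0,0]
    - [78,65,104,0,0]
    - [78,78,104,0,0]
    - [78,79,104,0,0]

```text
clock: 17.72
eef_pos: [591.3, 192.4, 20.9]
eef_rot: [-1.572, 0.103, -0.03]
contact_force: [-0.1, -0.1, -0.7]
opening: 0.1
```

Call:
play_rows:
  commands:
    - [0,0,0,0,0]
    - [0,0,0,0,0]

```text
clock: 17.88
eef_pos: [590.6, 191.9, 20.7]
eef_rot: [-1.572, 0.105, -0.029]
contact_force: [-0.2, -0.1, 0.4]
opening: 0.4
```

Run:
```python
from h import *
bed()
im,d=camera('side');save('s8',cv2.resize(im[90:220,210:370],None,fx=4.5,fy=4.5,interpolation=cv2.INTER_CUBIC))
im,d=camera('scene');save('c8',cv2.resize(im[180:320,260:430],None,fx=4,fy=4,interpolation=cv2.INTER_CUBIC))
```

```text
t 17.88 pos [590.64 191.9   20.69] yaw deg -4.89 tilt x,z vert comps deg [-2.75 -0.28] op 0.36
F [-0.17 -0.06  0.36] M [0.021 0.012 0.008] dq [ 0.005 -0.021 -0.018  0.001  0.002  0.003]
plate in bed [11.92 97.64] force bed x,y [-0.16 -0.08]
```

View pics/c8.png

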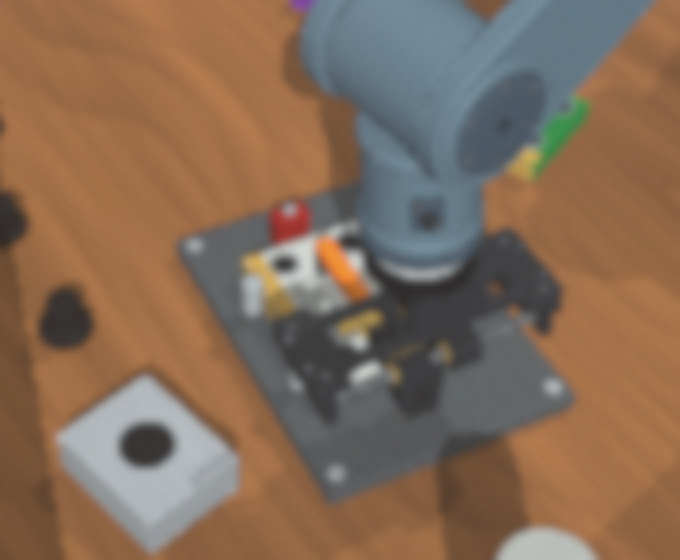

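View pics/s8.png

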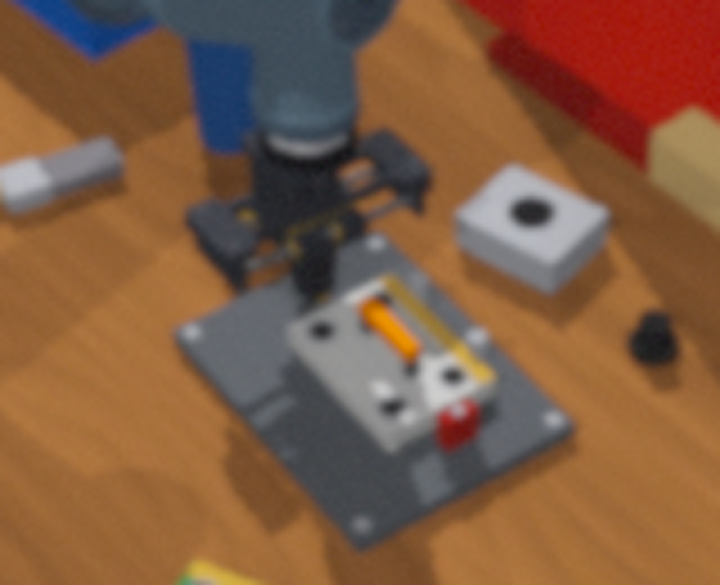

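Call:
play_rows:
  commands:
    - [3,-2,-4,0,0]
    - [5.5,-3.5,-8,0,0]
    - [5.5,-3.5,-12,0,0]
    - [5.5,-3.5,-15,0,0]
    - [5.5,-3.5,-15,0,0]
    - [5.5,-3.5,-15,0,0]

```text
clock: 18.48
eef_pos: [596.4, 176.6, 25.5]
eef_rot: [-1.572, 0.103, -0.032]
contact_force: [-0.5, 0.2, 0.3]
opening: 0.2
```

Call:
play_rows:
  commands:
    - [0,0,-2,0,0]
    - [0,0,-4,0,0]
    - [0,0,-5,0,0]
    - [0,0,-5,0,0]

```text
clock: 18.82
eef_pos: [595.9, 171.4, 25.4]
eef_rot: [-1.572, 0.103, -0.032]
contact_force: [0.1, 1.3, 0.4]
opening: 0.3
```

Run:
```python
from h import *
bed()
```

```text
t 18.82 pos [595.89 171.4   25.39] yaw deg -4.92 tilt x,z vert comps deg [-2.59 -0.24] op 0.35
F [0.06 1.32 0.41] M [-0.005  0.005 -0.024] dq [ 0.005  0.003 -0.004  0.002  0.001  0.003]
plate in bed [18.92 77.66] force bed x,y [-0.05  1.32]
```

Call:
play_rows:
  commands:
    - [0,0,-1.5,0,0]
    - [0,0,-3,0,0]
    - [0,0,-4.5,0,0]
    - [0,0,-6,0,0]
    - [0,0,-7,0,0]
    - [0,0,-7,0,0]

```text
clock: 19.32
eef_pos: [595.2, 164.2, 25.4]
eef_rot: [-1.572, 0.103, -0.032]
contact_force: [-0.3, 1.0, 0.1]
opening: 0.6
```

Run:
```python
from h import *
bed()
```

```text
t 19.32 pos [595.2  164.22  25.36] yaw deg -4.93 tilt x,z vert comps deg [-2.6  -0.24] op 0.63
F [-0.25  1.04  0.09] M [ 0.104 -0.036 -0.019] dq [ 0.003  0.    -0.002 -0.005  0.001  0.003]
plate in bed [18.85 70.45] force bed x,y [-0.34  1.02]
```

Call:
play_rows:
  commands:
    - [0,0,-1,0,0]
    - [0,0,-2,0,0]
    - [0,0,-2.5,0,0]
    - [0,0,-2.5,0,0]

```text
clock: 19.65
eef_pos: [595.0, 161.6, 25.4]
eef_rot: [-1.572, 0.103, -0.032]
contact_force: [-0.1, 1.3, -0.5]
opening: 0.2
```

Call:
play_rows:
  commands:
    - [0,0,-0.5,0,0]
    - [0,0,-1,0,0]
    - [0,0,-1,0,0]

```text
clock: 19.9
eef_pos: [594.9, 160.5, 25.4]
eef_rot: [-1.572, 0.103, -0.032]
contact_force: [-0.5, 0.8, 0.8]
opening: 0.5
```

Call:
play_rows:
  commands:
    - [0,0,-0.5,0,0]
    - [0,0,-1,0,0]
    - [0,0,-1,0,0]

```text
clock: 20.15
eef_pos: [594.7, 159.4, 25.4]
eef_rot: [-1.572, 0.103, -0.032]
contact_force: [-0.1, 1.2, -0.9]
opening: 0.4
```

Run:
```python
from h import *
bed()
```

```text
t 20.15 pos [594.75 159.4   25.35] yaw deg -4.93 tilt x,z vert comps deg [-2.61 -0.26] op 0.35
F [-0.09  1.25 -0.92] M [ 0.198 -0.043 -0.001] dq [ 0.001  0.001 -0.    -0.    -0.     0.001]
plate in bed [18.81 65.61] force bed x,y [-0.19  1.24]
```

Call:
play_rows:
  commands:
    - [0,0,-0.5,0,0]
    - [0,0,-0.8,0,0]
    - [0,0,-0.8,0,0]

```text
clock: 20.4
eef_pos: [594.7, 158.6, 25.4]
eef_rot: [-1.572, 0.103, -0.032]
contact_force: [0.1, 0.6, -0.7]
opening: 0.3
```

Call:
play_rows:
  commands:
    - [0,0,-0.5,0,0]
    - [0,0,-0.8,0,0]
    - [0,0,-0.8,0,0]

```text
clock: 20.65
eef_pos: [594.6, 157.6, 25.4]
eef_rot: [-1.572, 0.104, -0.032]
contact_force: [0.1, 2.1, -0.1]
opening: 0.5
```

Run:
```python
from h import *
bed()
```

```text
t 20.65 pos [594.6  157.64  25.37] yaw deg -4.94 tilt x,z vert comps deg [-2.61 -0.26] op 0.5
F [ 0.05  2.09 -0.13] M [ 0.231 -0.065 -0.043] dq [-0.002 -0.001 -0.001 -0.001 -0.002  0.002]
plate in bed [18.82 63.84] force bed x,y [-0.13  2.09]
```

Call:
play_rows:
  commands:
    - [0,0,-0.5,0,0]
    - [0,0,-0.8,0,0]
    - [0,0,-0.8,0,0]

```text
clock: 20.9
eef_pos: [594.6, 157.4, 25.4]
eef_rot: [-1.571, 0.103, -0.032]
contact_force: [1.4, 5.3, -1.8]
opening: 0.4
```

Call:
play_rows:
  commands:
    - [0,0,-0.5,0,0]
    - [0,0,-0.8,0,0]
    - [0,0,-0.8,0,0]

```text
clock: 21.15
eef_pos: [594.6, 157.4, 25.4]
eef_rot: [-1.57, 0.103, -0.032]
contact_force: [1.3, 6.4, -1.2]
opening: 0.8
```

Run:
```python
from h import *
bed()
```

```text
t 21.15 pos [594.58 157.37  25.41] yaw deg -4.93 tilt x,z vert comps deg [-2.58 -0.14] op 0.85
F [ 1.29  6.41 -1.2 ] M [ 1.12  -0.2   -0.009] dq [-0.     0.001  0.001 -0.002  0.002 -0.001]
plate in bed [18.82 63.58] force bed x,y [0.73 6.5 ]
```

Call:
play_rows:
  commands:
    - [0.3,0,-0.7,0,0]
    - [0.5,0,-1.1,0,0]
    - [0.5,0,-1.4,0,0]
    - [0.5,0,-1.4,0,0]
    - [0.5,0,-1.4,0,0]

```text
clock: 21.57
eef_pos: [594.6, 157.3, 25.4]
eef_rot: [-1.568, 0.103, -0.032]
contact_force: [-0.2, 8.4, -0.7]
opening: 0.5
```

Run:
```python
from h import *
bed()
```

```text
t 21.57 pos [594.63 157.31  25.41] yaw deg -4.92 tilt x,z vert comps deg [-2.61 -0.03] op 0.47
F [-0.23  8.44 -0.68] M [ 1.403e+00 -1.000e-03 -1.320e-01] dq [-0.    -0.001 -0.001  0.002 -0.001 -0.001]
plate in bed [18.87 63.52] force bed x,y [-0.95  8.39]
```

Call:
play_rows:
  commands:
    - [0.3,0,-1,0,0]
    - [0.4,0,-1.8,0,0]
    - [0.4,0,-2.4,0,0]
    - [0.4,0,-2.4,0,0]
    - [0.4,0,-2.4,0,0]
    - [0.4,0,-2.4,0,0]

```text
clock: 22.07
eef_pos: [594.6, 157.3, 25.5]
eef_rot: [-1.565, 0.103, -0.032]
contact_force: [-0.3, 11.9, -0.8]
opening: 0.3
```

Run:
```python
from h import *
bed()
```

```text
t 22.07 pos [594.64 157.26  25.46] yaw deg -4.91 tilt x,z vert comps deg [-2.61  0.16] op 0.29
F [-0.32 11.87 -0.82] M [ 2.022 -0.145 -0.149] dq [ 0.     0.    -0.001  0.     0.001 -0.   ]
plate in bed [18.89 63.47] force bed x,y [-1.34 11.8 ]
```

Call:
play_rows:
  commands:
    - [0.3,0,-1.2,0,0]
    - [0.4,0,-2.2,0,0]
    - [0.4,0,-2.8,0,0]
    - [0.4,0,-3.1,0,0]
    - [0.4,0,-3.1,0,0]
    - [0.4,0,-3.1,0,0]

```text
clock: 22.57
eef_pos: [594.6, 157.2, 25.5]
eef_rot: [-1.56, 0.102, -0.032]
contact_force: [1.8, 15.2, -1.6]
opening: 0.6
```

Run:
```python
from h import *
bed()
```

```text
t 22.57 pos [594.63 157.24  25.52] yaw deg -4.9 tilt x,z vert comps deg [-2.59  0.41] op 0.58
F [ 1.84 15.23 -1.6 ] M [ 2.445 -0.216 -0.159] dq [-0.001 -0.     0.002 -0.    -0.001  0.001]
plate in bed [18.88 63.44] force bed x,y [ 0.52 15.33]
```

Call:
play_rows:
  commands:
    - [0,0,3,0,0]
    - [0,0,9,0,0]
    - [0,0,15,0,0]
    - [0,0,15,0,0]
    - [0,-20,15,0,0]
    - [0,-50,15,0,0]
    - [0,-80,15,0,0]
    - [0,-110,15,0,0]
    - [0,-120,15,0,0]
    - [0,-120,15,0,0]

```text
clock: 23.4
eef_pos: [603.7, 170.7, 149.1]
eef_rot: [-1.56, 0.097, -0.037]
contact_force: [-0.5, 0.2, -0.6]
opening: 0.5
```

Call:
play_rows:
  commands:
    - [0,0,-20,0,0]
    - [0,0,-50,0,0]
    - [0,0,-85,0,0]
    - [0,0,-120,0,0]
    - [0,0,-150,0,0]
    - [0,0,-170,0,0]
    - [0,0,-175,0,0]
    - [0,0,-175,0,0]
    - [0,0,-175,0,0]

```text
clock: 24.15
eef_pos: [588.0, -3.1, 146.4]
eef_rot: [-1.559, 0.099, -0.036]
contact_force: [-0.1, -0.2, 0.0]
opening: 0.5
```

Call:
play_rows:
  commands:
    - [0,0,0,0,0]
    - [0,0,0,0,0]
    - [0,0,0,0,0]

```text
clock: 24.4
eef_pos: [587.8, -1.8, 146.1]
eef_rot: [-1.559, 0.098, -0.034]
contact_force: [-0.0, -0.2, -0.1]
opening: 0.3
```

```bash
python3 look.py w9
```

```text
t 24.4 pos [587.83  -1.84 146.1 ] yaw deg -4.84 tilt x,z vert comps deg [-2.36  0.5 ] op 0.3
F [-0.02 -0.2  -0.05] M [-0.012  0.024 -0.092] dq [-0.005 -0.004 -0.003 -0.002 -0.001 -0.003]
```

View pics/w9.png

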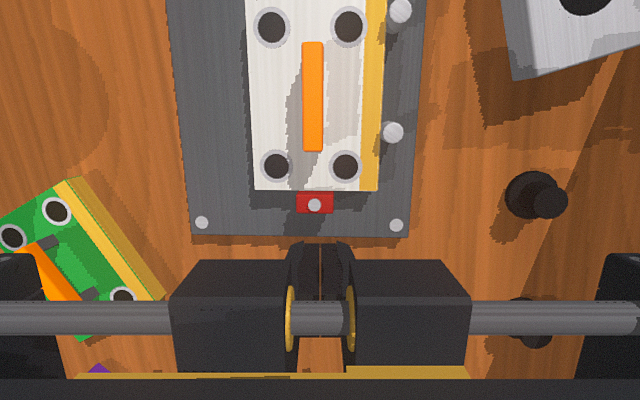

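Run:
```python
from h import *
a=np.load('w9.npz');im=a['im'];p,T=campose('wrist',dict(eef_pos=a['pos'],eef_rot=a['rot']))
save('w9c',cv2.resize(im[0:240,180:440],None,fx=2.5,fy=2.5,interpolation=cv2.INTER_CUBIC))
hsv=cv2.cvtColor(im,cv2.COLOR_RGB2HSV)
m=((hsv[...,1]<40)&(hsv[...,2]>140)).astype(np.uint8)
n,l,s,c=cv2.connectedComponentsWithStats(m)
for i in range(1,n):
    if 40<s[i,4]<700 and c[i][1]<240 and c[i][0]<430: print(s[i],np.round(c[i],1),'z47',np.round(ray_plane(p,T,[c[i]],47)[0][:2],2),'z15',np.round(ray_plane(p,T,[c[i]],15)[0][:2],2))
br=((hsv[...,0]>=18)&(hsv[...,0]<30)&(hsv[...,1]>120)&(hsv[...,2]>110)).astype(np.uint8)
sil=((hsv[...,1]<60)&(hsv[...,2]>110)).astype(np.uint8)
def fit(q,z):
    W=ray_plane(p,T,q,z)[:,:2];r=cv2.fitLine(W.astype(np.float32),cv2.DIST_HUBER,0,.01,.01).ravel();return r[:2],r[2:]
q=[(360+np.where(br[v,360:395])[0][-1]+.5,v) for v in range(30,180,4)]
d,o=fit(q,35);d=d*np.sign(d[1]);print('brass edge yaw',np.degrees(np.arctan2(d[1],d[0]))-90,o)
q=[(u,170+np.where(sil[170:200,u])[0][-1]+.5) for u in list(range(258,290,3))+list(range(325,358,3))]
d2,o2=fit(q,35);d2=d2*np.sign(d2[0]);print('end edge yaw',np.degrees(np.arctan2(d2[1],d2[0])),o2)
q=[(247-10+np.where(sil[v,237:270])[0][0]-.5,v) for v in range(40,180,4)]
d3,o3=fit(q,35);print('left edge',np.degrees(np.arctan2(*(d3*np.sign(d3[1]))[::-1]))-90)
np.savez('lines.npz',d=d,o=o,d2=d2,o2=o2)
```

```text
[389   0  23  23 426] [400.1  10.5] z47 [648.38 128.72] z15 [654.74 136.84]
[383 121  21  22 358] [392.5 131.8] z47 [641.4   50.12] z15 [646.85  47.97]
[ 42 197  30  29 276] [ 56.1 210.8] z47 [369.09   9.46] z15 [338.96   2.  ]
[308 199  13  12 123] [314.  204.6] z47 [579.23  -0.58] z15 [576.56  -9.35]
[195 216  13  13 135] [201.2 221.9] z47 [487.12  -8.44] z15 [472.42 -18.24]
[390 219  13  13 140] [395.9 224.8] z47 [642.16 -21.78] z15 [647.72 -33.33]
[  0 224  27  27 207] [ 12.7 235.8] z47 [324.77  -9.27] z15 [288.86 -19.18]
brass edge yaw -5.152458 [635.5006   68.00837]
end edge yaw -5.0697126 [577.35803    8.396207]
left edge -4.6182632
```

View pics/w9c.png

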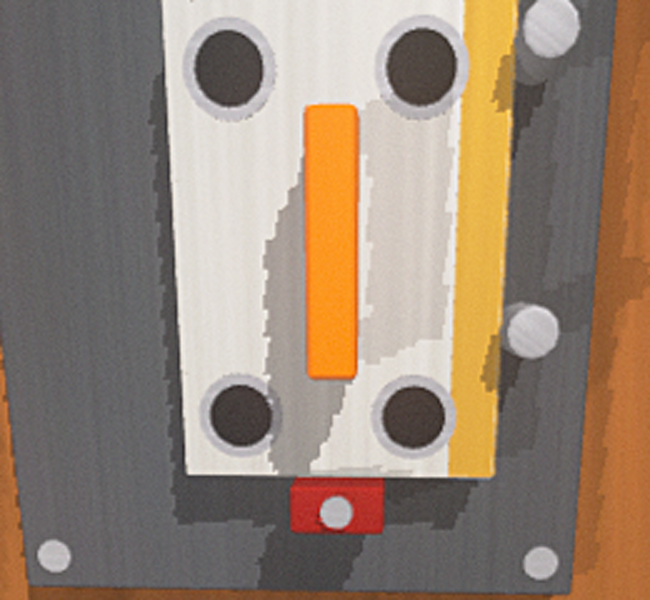

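Run:
```python
from h import *
from scipy.ndimage import map_coordinates
for n,rows_b,dow,scr in [('w6',range(60,200,3),[(412,37),(402,162)],[(197,254),(404,254)]),('w9',range(30,180,3),[(400,10),(393,132)],[(201,222),(396,225)])]:
    a=np.load(n+'.npz');im=a['im'];p,T=campose('wrist',dict(eef_pos=a['pos'],eef_rot=a['rot']))
    hsv=cv2.cvtColor(im,cv2.COLOR_RGB2HSV)
    m=((hsv[...,1]<40)&(hsv[...,2]>140)).astype(np.uint8)
    N,l,s,c=cv2.connectedComponentsWithStats(m)
    near=lambda q:c[1:][np.argmin(np.linalg.norm(c[1:]-q,axis=1))]
    S=[ray_plane(p,T,[near(q)],15)[0][:2] for q in scr]
    b=S[1]-S[0];b/=np.linalg.norm(b);print(n,'yaw screws',np.degrees(np.arctan2(b[1],b[0])))
    y=np.radians(-4.93);ux=np.array([np.cos(y),np.sin(y)]);uy=np.array([-ux[1],ux[0]])
    C=(S[0]+S[1])/2; 
    D=[ray_plane(p,T,[near(q)],47)[0][:2] for q in dow]
    print(' dowels rel',[np.round([(d-C)@ux,(d-C)@uy],2) for d in D])
    # sub-pixel brass edge: use saturation falling through half on right side
    sat=(hsv[...,1].astype(float))*((hsv[...,0]>=15)&(hsv[...,0]<32))
    R_,Bc=im[...,0].astype(float),im[...,2].astype(float); g=cv2.GaussianBlur(R_-Bc,(3,3),0)
    q=[]
    for v in rows_b:
        u=np.arange(360,405);row=g[v,360:405]
        k=np.where(row>60)[0]
        if len(k)==0: continue
        k=k[k<45-2][-1]
        # interp crossing at 45
        th=45
        j=k
        while j<43 and row[j]>th:j+=1
        q.append((360+j-1+(row[j-1]-th)/(row[j-1]-row[j]+1e-9),v))
    W=ray_plane(p,T,q,35)[:,:2]-C
    e=np.c_[W@ux,W@uy]; 
    r=np.polyfit(e[:,1],e[:,0],1);res=e[:,0]-np.polyval(r,e[:,1]);k=abs(res)<1;r=np.polyfit(e[k,1],e[k,0],1)
    for yy in (D-C)@uy if False else [ (d-C)@uy for d in D]: print(' edge x at dowel y',round(np.polyval(r,yy),2),'slope deg',round(np.degrees(-np.arctan(r[0])),2),k.sum())
```

```text
w6 yaw screws -4.837450907417627
 dowels rel [array([ 74.64, 161.34]), array([74.3 , 82.93])]
 edge x at dowel y 67.71 slope deg -0.14 47
 edge x at dowel y 67.52 slope deg -0.14 47
w9 yaw screws -4.919432098773828
 dowels rel [array([ 74.71, 161.52]), array([74.51, 82.61])]
 edge x at dowel y 67.7 slope deg -0.11 50
 edge x at dowel y 67.55 slope deg -0.11 50
```

Run:
```python
from h import *
im,d=camera('side');save('s10',im)
```

```text
(no output)
```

View pics/s10.png

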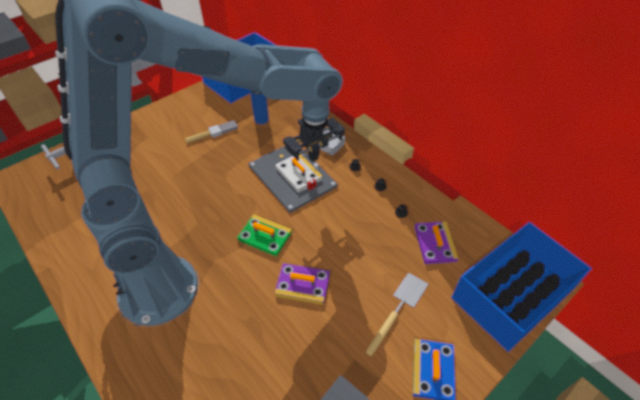

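The plate sits at (299,172) against the dowels and the red stop. All the other objects are at the same pixels as in the first picture, and the gripper is clear. I'm handing in.

```bash
python3 -c "
from cell import job_done
print(job_done())"
```

```text
the job is handed in; nothing more can be done
None
```

The mould plate is on the bed, brass edge against both dowels and its end against the red stop, and the job was handed in at about 24.5 s of the 72.

**What I did:** I carried the plate by its handle, lowered it onto the bed and pushed it against both dowels while still gripped. That reached about 12 N, with almost no twisting moment. The grip was tipping the plate slightly nose-down, so I let go to let it lie flat. I then pressed low on its edges with closed fingertips:
- **Against the dowels:** 15.6 N in total, pushed at the middle of the back edge.
- **Along them to the stop:** 15.3 N at the tool, perhaps 14 N on the stop after bed friction.

**Last checks:**
- **Dowels:** the brass edge kept its position relative to the dowels within 0.2 mm of the picture taken after the first press, and it is square to about 0.1°.
- **Stop:** the end face measured within about 0.8 mm of the stop's face.
- **Surroundings:** nothing else on the bench appears to have moved, and the gripper ended clear of everything.

**What disagreed:** both edges measured 0.6 to 1 mm past the dowel and stop faces. I take this as camera bias, since the dowel offset looked the same in both pictures. The camera therefore can't confirm contact to better than that, and it rests mainly on the force readings. I did not press the dowels again after the stop push, to keep the order you asked for. The tool itself had tilted about 2.5° from pressing, but that did not affect the plate.

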